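# Vent the bench kiln and hold its sprung drop door at 40 degrees

## Task

Air the bench kiln after a firing: pull its green drop door right down to its stop, then let it come back up under control, never letting it spring back, until it is 40 degrees open from shut. Finish while holding it there with the gripper, since its spring would slam it if let go; leave everything else on the bench where it is.

Things in the scene. Friction and masses are not known exactly. Their poses are not given: they have to be found in the camera images.
- kiln: fixed bench kiln, a bare steel box 260 mm deep, 320 wide, 285 high, at the robot's left; place and yaw vary. Origin under its centre, z up; front face 130 mm from it along its own -x. Green door in front, controls at its +y end. Beside the door's -y end a thin brass arc, 85 mm radius about the hinge, sticks out: white ticks at 20 and 60 degrees of opening, a longer red one at 40.
- door (a joint): opening angle (rad) of the kiln's green drop door: 0 shut (upright), growing as its top comes down, away from the kiln; stop at 1.22 (70 degrees). Door 220 mm wide, 165 high, 18 thick, hinged at its lower edge. A spring always pulls it shut, with about 3 N at the handle nearly shut and 4 to 6 N fully down; let go, it slams.
- door_hinge (a point): point on the kiln's front face, mid-width of the door, on the hinge line (the door's lower edge), 100 mm above the bench. Axes as the kiln's: -x is the way the door opens, y runs along the hinge. It does not move with the door.
- door_handle (a point): centre of the door's handle, a round wooden bar 14 mm thick, 130 long, level, parallel to the hinge, on two posts 120 mm apart. The posts slant up and out from the door's top edge: door shut, the bar is 55 mm in front of the hinge line and 205 above it (305 above the bench, 20 above the kiln's top). It and its axes swing with the door.
- turntable: fixed soldering turntable with a square slab, 270 x 270 mm, top 110 mm above the bench; origin under its centre. Not to be used.
- brick_a: bystander: red-brown soldering brick, 110 x 70 x 45 mm, lying on the turntable slab; not to be disturbed. Origin at the centre of its underside
- brick_b: bystander: pale soldering brick, 100 x 60 x 40 mm, lying on the turntable slab; not to be disturbed. Origin at the centre of its underside
- pot: bystander: open copper pot, 84 mm across, 60 mm high; not to be disturbed. Origin at the centre of its underside
- tin: bystander: low round yellow tin, 72 mm across, 34 mm high; not to be disturbed. Origin at the centre of its underside
- jar: bystander: amber glass jar, 60 mm across, 70 mm high; not to be disturbed. Origin at the centre of its underside
- hammer: bystander: hammer, 240 mm long, lying flat; not to be disturbed. Origin under its middle
- brush: bystander: brush, 200 mm long, lying flat; not to be disturbed. Origin under its middle

How it is judged:
On the way, in this order (a step that is already met when the one before it is completed fails the run):
1. the door is pulled right down to its stop (open more than 66 degrees) (value of joint door above 1.15 rad), for 0.1 s.
2. the door is brought back up to 40 degrees open, within 6 degrees (value of joint door between 0.593 and 0.803 rad), for 0.2 s.
At the end, for the whole second after the job is handed in: The gripper's fingers hold the door (contact force over 1 N) still at 40 degrees open, within 6 degrees, and no bystander is more than 20 mm from where it began (all of step 2 and velocity of joint door between -0.1 and 0.1 rad/s and contact force between door and the fingers above 1 N and distance of each of brick_a, brick_b, pot, tin, jar, hammer, brush from where it was at the start of the episode below 0.02 m); the arm keeps its last pose, push and grip.
It fails at once if the door springs back (closes faster than 1.5 rad/s) (velocity of joint door below -1.5 rad/s).
It fails at once if a bystander is pushed more than 20 mm (distance of any of brick_a, brick_b, pot, tin, jar, hammer, brush from where it was at the start of the episode above 0.02 m).
It fails at once if something other than the gripper props the door (contact force between door and brick_a above 0.3 N or contact force between door and brick_b above 0.3 N or contact force between door and pot above 0.3 N or contact force between door and tin above 0.3 N or contact force between door and jar above 0.3 N or contact force between door and hammer above 0.3 N or contact force between door and brush above 0.3 N).
It also fails if it takes over 45 s, if anything falls off the work surface, if the arm or the gripper's body presses on something with over 40 N, if the wrist force passes 120 N, or if a joint passes its speed limit or range.

## Robot

A 6-joint arm with a two-finger parallel gripper is mounted at the origin on the work surface. World frame = base frame: x ahead of the robot, y to its left, z up, the work surface at z = 0. Lengths are in m, angles in rad, forces in N, time in s.
With the tool pointing down it reaches from about 0.275 to 0.875 m from the base axis. Payload 12.5 kg.
Tool frame: the origin (TCP) lies at the very end of the fingers, on their centre line; the grasp point (between the pads) lies 19 mm behind it; z points along the fingers, y is the line along which they close (so a half turn about z gives the same grasp; the last joint's range is limited). The gripper opens to 85 mm and grips with 20 to 120 N. Pads are 22 mm wide; open, the fingers measure 114 mm over their backs; the gripper's body (76 mm by 85 mm) begins 54 mm behind the grasp point. The pads swing forward as they close: fully open they stand 13 mm farther back than shut.
Start: joints at [-1.292, 0.351, 1.652, -0, 1.139, -0.085], TCP at [0.196, -0.514, 0.231] pointing down, gripper open.
Joint ranges: [-2.75, 2.75], [-0.79, 2.1], [0.01, 2.65], [-1.57, 4.71], [0.07, 3.14], [-2.87, 2.87]. Speed limits (rad/s): [2.22, 2.22, 2.79, 3.14, 3.14, 3.14].

## Interface

Orientations are given as a 3x3 rotation matrix whose columns are the frame's x, y, z axes.
In Python, from bench import manip gives the robot as it stands. Calls block until the motion is done:
- manip.move_ptp(position, orientation): joint-space move of the TCP to a pose.
- manip.move_l(position, attitude=None, max_speed=0.15): straight line of the TCP; attitude=None keeps the orientation; max_speed is the mean speed in m/s.
- manip.move_j(angles): joint-space move.
- manip.set_gripper(opening, effort=None): opening from 0.0 (shut) to 1.0 (fully open); effort is the grip in N (None keeps the last); returns when the fingers have stopped.
- manip.dwell(seconds).
- manip.inverse_kinematics(position, orientation): joint angles nearest the present ones, or None.
- manip.grab_frame(name): name is "side" or "top" or "wrist"; returns (picture, depth): 480x640x3 uint8, red, green, blue; 480x640 float32, m along the optical axis (not along the pixel's ray), 0 where there is no reading.
- manip.get_calibration(name): a dict with "camera_matrix" (3x3 intrinsics, pixels), "R" (3x3) and "t" (3): a world point X has camera coordinates R X + t. Camera axes: x right, y down, z forward; pixel columns grow to the right and rows downward; lengths in m; the calibration is good to about 2 mm. A picture is of the moment at which its call begins: read the wrist's pose just before it. get_calibration takes no time and is no camera call; for the wrist camera it gives the pose at the moment of the call.
A pose or a line that the arm cannot do raises manip.Unreachable and nothing moves.
- manip.sign_off(): hands the job in; it is judged then, once.
Trained networks look in the newest picture that a camera, given by its name, has taken for a name from the list of things; names that differ only in an ending like _2 or _b are one class to them, and where a whole thing is asked for, a point or a joint stands for the part that bears it (a point fixed in the world has none). Each returns a list of dicts, best first, with "confidence" (0 to 1); they miss things now and then, are a little off and sometimes report something else, mostly with a low value. They report only what shows in the picture. A call takes as long as a camera call.
- manip.look_for(camera, name): "at" ([x, y, z] in m, in world coordinates, good to about 4 mm: the middle of the surface that is visible of it).
Readings, each from a call of its own:
- manip.current_time(): time.
- manip.current_qpos(): joint angles.
- manip.current_joint_vel(): joint speeds.
- manip.current_joint_torque(): joint torques, N m.
- manip.current_ee_pos(): TCP position.
- manip.current_tcp_rot(): TCP orientation.
- manip.current_force(): force on the tool from outside, world axes, zero at the start.
- manip.current_ft_torque(): the same for the moment, N m.
- manip.current_grip_width(): opening from 0.0 (shut) to 1.0 (fully open).
- manip.current_grip_force(): force on a finger pad.
Only numpy, scipy, OpenCV 4.12 (cv2) and the standard library are available. Lean on these libraries where they do the work, as an engineer would, in place of code of your own. Each camera call takes 0.05 s, during which the arm holds its last target. There are 200 camera calls.

## Working session

There is one attempt and no reset: what is moved stays moved. The work goes in short steps, each a Python script; the robot and the scene stay as the last script left them, time stands still between calls to the robot, and variables do not carry over. Pictures are saved under pics/ and viewed, at most 10 in all, crops included, and the job is handed in when it is done.

```bash
mkdir -p pics; ls; python3 - <<'E'
from bench import manip
import cv2,numpy as np
for c in ("side","top"):
    p,d=manip.grab_frame(c); cv2.imwrite(f"pics/{c}0.png",p[:,:,::-1]); np.save(f"{c}d.npy",d); np.save(f"{c}p.npy",p)
    for n in ("door_handle","door","kiln","door_hinge"):
        print(c,n,[(np.round(r["at"],3),round(r["confidence"],2)) for r in manip.look_for(c,n)[:2]])
    k=manip.get_calibration(c); print(k)
for n in ("turntable","pot","tin","jar","hammer","brush","brick_a"):
    print(n,[(np.round(r["at"],3),round(r["confidence"],2)) for r in manip.look_for("top",n)[:2]])
print(manip.current_time())
E
```

```text
pics
side door_handle [(array([0.57 , 0.213, 0.266]), 0.66), (array([ 0.76 , -0.032,  0.073]), 0.24)]
side door [(array([0.568, 0.211, 0.265]), 0.8)]
side kiln [(array([0.518, 0.351, 0.281]), 0.86), (array([ 0.612, -0.361,  0.151]), 0.65)]
side door_hinge [(array([0.517, 0.35 , 0.286]), 0.83)]
{'camera_matrix': array([[479.01044619,   0.        , 320.32628972],
       [  0.        , 479.01044619, 241.52808257],
       [  0.        ,   0.        ,   1.        ]]), 'R': array([[-0.74376595, -0.66837893,  0.0090451 ],
       [-0.63518638,  0.70248529, -0.3210182 ],
       [ 0.20820775, -0.24450773, -0.94702983]]), 't': array([0.37609192, 0.41843452, 1.42643908])}
top door_handle [(array([0.571, 0.219, 0.266]), 0.89)]
top door [(array([0.574, 0.215, 0.264]), 0.86)]
top kiln [(array([ 0.397, -0.292,  0.032]), 0.68), (array([0.528, 0.332, 0.283]), 0.58)]
top door_hinge [(array([0.529, 0.34 , 0.287]), 0.66), (array([ 0.764, -0.034,  0.068]), 0.25)]
{'camera_matrix': array([[532.10568771,   0.        , 322.75708358],
       [  0.        , 532.10568771, 245.00963871],
       [  0.        ,   0.        ,   1.        ]]), 'R': array([[-0.01620039, -0.99984748, -0.00652485],
       [-0.99531281,  0.01674848, -0.09524653],
       [ 0.09534129,  0.00495123, -0.99543233]]), 't': array([0.01327946, 0.53688839, 1.51349317])}
turntable [(array([ 0.666, -0.314,  0.112]), 0.88)]
pot [(array([ 0.417, -0.105,  0.008]), 0.59)]
tin [(array([ 0.398, -0.29 ,  0.031]), 0.66)]
jar [(array([ 0.763, -0.033,  0.065]), 0.87)]
hammer [(array([ 0.36 , -0.442,  0.027]), 0.66)]
brush [(array([0.61 , 0.002, 0.02 ]), 0.86), (array([ 0.762, -0.034,  0.067]), 0.57)]
brick_a [(array([ 0.615, -0.366,  0.148]), 0.83), (array([ 0.722, -0.256,  0.155]), 0.56)]
0.85
```

View pics/side0.png

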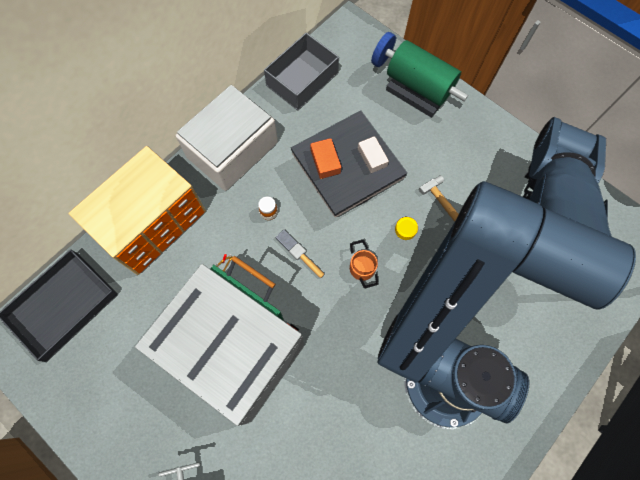

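View pics/top0.png

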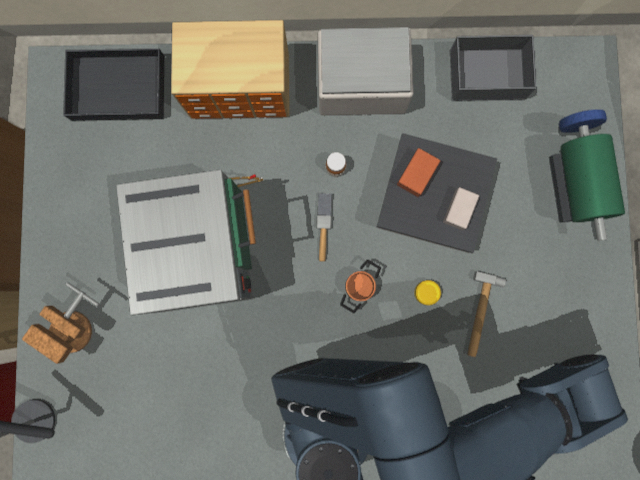

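The kiln is at left (top image, corners about (117,185), (222,171), (240,300), (130,313)) and the handle bar runs (247,190) to (254,243). The door opens towards world -y, and only the brush lies under it, well below. Next I fit the kiln and the bar from depth.

```bash
cat > fit.py <<'E'
from bench import manip
import cv2,numpy as np
def cloud(c,d):
    k=manip.get_calibration(c);K=k["camera_matrix"];v,u=np.mgrid[:480,:640]
    P=np.stack([(u-K[0,2])*d/K[0,0],(v-K[1,2])*d/K[1,1],d],-1)
    return (P-k["t"])@k["R"]
E
python3 - <<'E'
from fit import *
for c in("top","side"):
    d=np.load(c+"d.npy");p=np.load(c+"p.npy").astype(int);X=cloud(c,d)
    near=(abs(X[...,0]-.53)<.25)&(abs(X[...,1]-.33)<.25)&(d>0)
    m=near&(abs(X[...,2]-.285)<.008)&(p.max(-1)-p.min(-1)<25)
    Q=X[m]; r=cv2.minAreaRect((Q[:,:2]*1000).astype(np.float32)); print(c,"kiln",r,np.median(Q[:,2]))
    h=near&(X[...,2]>.24)&(p[...,0]-p[...,2]>60)&(p[...,0]>p[...,1]*1.3)
    n,l,s,_=cv2.connectedComponentsWithStats(h.astype(np.uint8)); i=1+s[1:,4].argmax()
    Q=X[l==i]; print("bar",len(Q),Q.mean(0),np.percentile(Q,[2,98],axis=0).round(3), cv2.minAreaRect((Q[:,:2]*1000).astype(np.float32)))
    r=near&(p[...,0]>150)&(p[...,1]<50)&(p[...,2]<60)
    print("red",X[r&(l!=i)].mean(0),(r&(l!=i)).sum())
    g=near&(p[...,1]-p[...,0]>40);Q=X[g];print("green",Q.mean(0),np.percentile(Q,[2,98],axis=0).round(3))
E
```

```text
top kiln ((529.9400634765625, 336.83526611328125), (320.3424987792969, 303.23760986328125), 7.3206706047058105) 0.2835801634752949
bar 261 [0.58121956 0.17753466 0.30957366] [[0.52  0.167 0.304]
 [0.643 0.189 0.315]] ((581.5238037109375, 177.5340576171875), (129.47885131835938, 12.694293022155762), 7.813107967376709)
red [0.7083178  0.18601394 0.17904531] 6
green [0.5752078  0.22038131 0.26320143] [[0.471 0.206 0.259]
 [0.68  0.236 0.268]]
side kiln ((529.70849609375, 336.29437255859375), (320.97149658203125, 301.5382385253906), 6.943233489990234) 0.28462703676566914
bar 265 [0.57900709 0.17757945 0.31034009] [[0.518 0.166 0.305]
 [0.641 0.19  0.316]] ((579.741943359375, 177.09991455078125), (128.9180908203125, 13.31813907623291), 7.231373310089111)
red [0.70670878 0.18714618 0.17697769] 11
green [0.57152169 0.2204101  0.2643788 ] [[0.47  0.204 0.26 ]
 [0.677 0.237 0.269]]
```

```bash
cat > geo.py <<'E'
from bench import manip
import numpy as np
a=np.radians(7.2); OUT=np.array([np.sin(a),-np.cos(a),0]); UP=np.array([0,0,1.])
H=np.array([.580,.1775,.305])-.055*OUT-.205*UP
S=1
def pose(deg,back=0.,tilt=None):
    th=np.radians(deg); t=np.radians(30*deg/70 if tilt is None else tilt)
    b=H+.2122*(np.sin(th+np.arctan2(55,205))*OUT+np.cos(th+np.arctan2(55,205))*UP)
    z=-UP*np.cos(t)-OUT*np.sin(t); y=S*(OUT*np.cos(t)-UP*np.sin(t))
    return b+(.019-back)*z, np.stack([np.cross(y,z),y,z],1)
E
python3 - <<'E'
import geo
from geo import *
for geo.S in(1,-1):
  for d,b in((0,.12),(0,0),(20,0),(40,0),(70,0)):
    q=manip.inverse_kinematics(*pose(d,b)); print(geo.S,d,b,pose(d,b)[0].round(3),None if q is None else np.round(q,2))
E
```

```text
1 0 0.12 [0.58  0.178 0.406] [ 0.22  0.35  1.23 -0.    1.56  1.67]
1 0 0 [0.58  0.178 0.286] [ 0.22  0.41  1.43 -0.    1.3   1.67]
1 20 0 [0.588 0.114 0.255] [0.05 0.42 1.5  0.16 1.24 1.44]
1 40 0 [0.594 0.065 0.204] [-0.1   0.49  1.55  0.31  1.19  1.22]
1 70 0 [0.598 0.032 0.102] [-0.24  0.68  1.57  0.54  1.15  0.92]
-1 0 0.12 [0.58  0.178 0.406] [ 0.22  0.35  1.23 -0.    1.56 -1.48]
-1 0 0 [0.58  0.178 0.286] [ 0.22  0.41  1.43 -0.    1.3  -1.48]
-1 20 0 [0.588 0.114 0.255] [ 0.05  0.42  1.5   0.16  1.24 -1.7 ]
-1 40 0 [0.594 0.065 0.204] [-0.1   0.49  1.55  0.31  1.19 -1.92]
-1 70 0 [0.598 0.032 0.102] [-0.24  0.68  1.57  0.54  1.15 -2.22]
```

Everything is reachable, so I use S=1. Approach and grasp, then check.

```bash
python3 - <<'E'
from geo import *
import cv2
p=np.array(manip.current_ee_pos()); manip.move_l(p+[0,0,.2],max_speed=.2)
manip.set_gripper(.6,30); manip.move_ptp(*pose(0,.12)); 
print(manip.current_time(),manip.current_force())
manip.move_l(pose(0)[0],max_speed=.08); print(manip.current_force())
manip.set_gripper(0,30)
print(manip.current_time(),manip.current_force(),manip.current_grip_width(),manip.current_grip_force(),manip.current_ee_pos()-pose(0)[0])
p,_=manip.grab_frame("side");cv2.imwrite("pics/grasp.png",cv2.resize(p[200:420,130:380,::-1],None,fx=2.6,fy=2.6))
E
```

```text
5.225 [0.83964727 0.09519049 0.04518788]
[0.24656342 0.62820911 1.10224184]
7.3 [-1.05697202  2.32778524  1.57789092] 0.15609508083925083 29.217956364154816 [1.42045033e-05 2.15635444e-04 2.36073698e-04]
```

View pics/grasp.png

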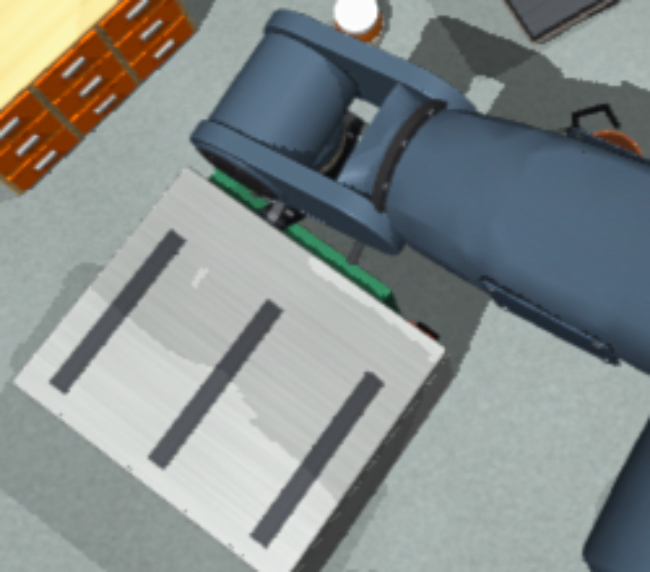

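The gripper covers the bar in the picture, near (280,215). The grip width is about 13 mm at 29 N, which matches the 14 mm bar, so it is held. Pull the door open.

```bash
python3 - <<'E'
from geo import *
for d in list(range(5,70,5))+[69]:
    manip.move_l(*pose(d),max_speed=.05)
    f=np.array(manip.current_force()); print(d,round(manip.current_time(),2),f.round(1),round(manip.current_grip_width(),3),np.round(manip.current_grip_force(),1))
    if np.linalg.norm(f)>35: print("stop"); break
manip.dwell(.2)
import cv2
p,_=manip.grab_frame("top");cv2.imwrite("pics/down.png",cv2.resize(p[120:340,100:400,::-1],None,fx=2.6,fy=2.6))
E
```

```text
5 7.86 [-1.3  2.1  5.6] 0.15 29.4
10 8.37 [1.  3.1 3.3] 0.151 30.0
15 8.88 [ 2.6  4.2 -0.3] 0.147 30.0
20 9.38 [3.  4.4 1.5] 0.15 29.9
25 9.89 [3.1 4.3 1.9] 0.149 29.9
30 10.4 [3.  4.2 2.4] 0.15 30.0
35 10.91 [3.  4.5 1.8] 0.147 30.0
40 11.42 [2.5 3.7 2.2] 0.146 30.0
45 11.93 [1.3 4.5 3.5] 0.151 30.1
50 12.43 [1.6 3.7 2.8] 0.152 30.0
55 12.94 [0.4 3.5 4.4] 0.154 30.1
60 13.45 [-1.5  3.2  5.3] 0.152 30.1
65 13.96 [-1.4  2.8  5.2] 0.153 30.1
69 14.4 [-0.6  3.   6. ] 0.151 30.2
```

View pics/down.png

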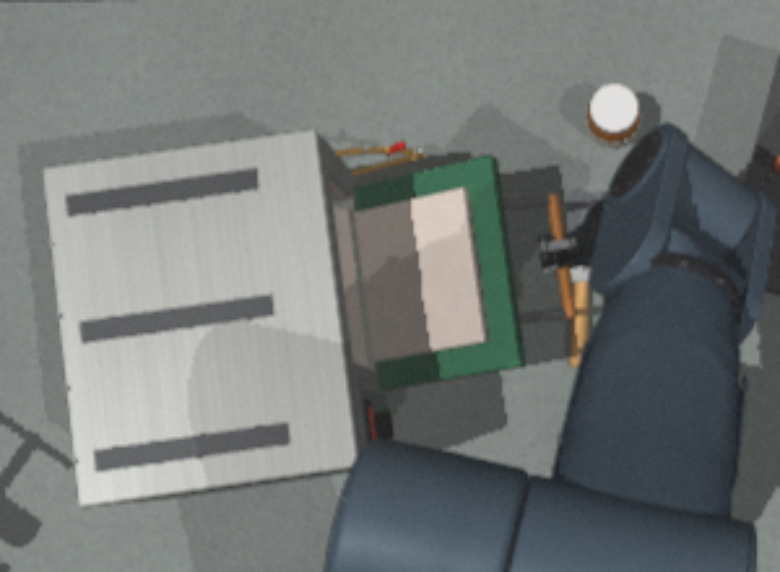

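The door is down, with its green frame spanning (360-520,160-390) and the bar at (560,250) held in the fingers. There is no stop force yet, so I go on until I feel the stop, then measure the angle from depth.

```bash
cat >> fit.py <<'E'
def door_angle():
    import geo
    for c in("top","side"):
        p,d=manip.grab_frame(c);p=p.astype(int);X=cloud(c,d)-geo.H
        g=(d>0)&(p[...,1]-p[...,0]>25)&(np.linalg.norm(X,axis=-1)<.25)
        o=X[g]@geo.OUT;z=X[g][:,2]; k=(o>.03)&(z>0)
        if k.sum()<30: print(c,"few");continue
        vx,vy,x0,y0=cv2.fitLine(np.stack([o[k],z[k]],1).astype(np.float32),cv2.DIST_HUBER,0,.001,.001).ravel()
        print(c,"door deg",np.degrees(np.arctan2(abs(vx),abs(vy))),k.sum())
E
python3 - <<'E'
from geo import *
from fit import door_angle
f0=np.array(manip.current_force())
for d in(69.5,70,70.5,71,71.5,72):
    manip.move_l(*pose(d),max_speed=.03); manip.dwell(.1)
    f=np.array(manip.current_force()); print(d,f.round(1))
    if np.linalg.norm(f-f0)>8: break
manip.dwell(.2); door_angle(); print(manip.current_time())
E
```

```text
69.5 [-1.2  3.2  5.8]
70 [-1.1  3.3  6.8]
70.5 [-4.9  1.4 13.2]
top door deg 69.60797 1249
side door deg 70.159775 1426
16.0
```

The stop is felt at 70.5° commanded, and depth gives 69.6–70.2°. Bring it back up to 40°.

```bash
python3 - <<'E'
from geo import *
from fit import *
for d in (68,64,60,56,52,48,44,40):
    manip.move_l(*pose(d),max_speed=.05)
manip.dwell(.5)
print(manip.current_time(),np.round(manip.current_force(),1),manip.current_grip_width(),manip.current_grip_force(),np.round(manip.current_ee_pos()-pose(40)[0],4))
door_angle()
p,_=manip.grab_frame("top");cv2.imwrite("pics/end.png",cv2.resize(p[120:340,100:400,::-1],None,fx=2.6,fy=2.6))
E
```

```text
19.9167 [-0.5  7.5 -1.7] 0.15273519471556216 30.105661153793335 [-0.0002  0.0006  0.0003]
top door deg 43.937916 1138
side door deg 40.34338 1346
```

View pics/end.png

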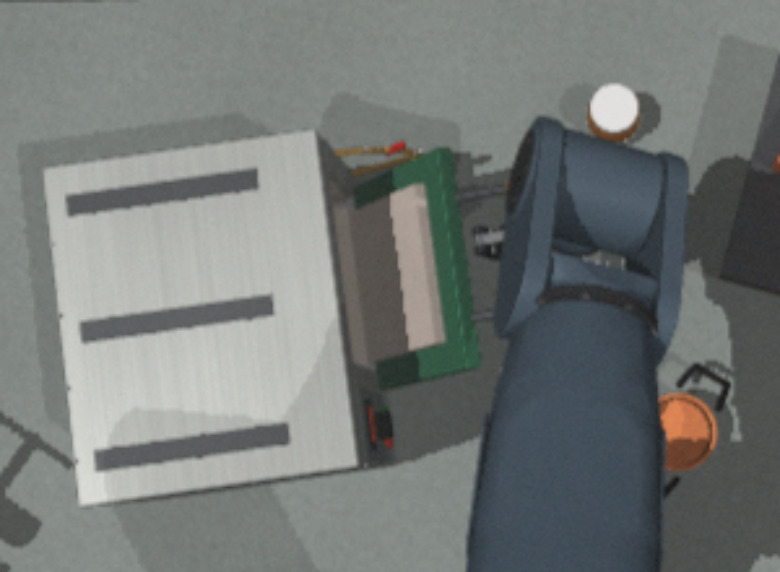

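The door stands part open with the bar in the fingers at (490,240). The two views disagree (44 vs 40), and the top view probably includes the door's edge face. I check with the extreme points of the top edge.

```bash
python3 - <<'E'
from geo import *; from fit import *
th=np.radians(np.arange(34,47,2))
print("model deg,zmax(inner),omax(outer)",np.c_[np.degrees(th),.165*np.cos(th),.165*np.sin(th)+.018*np.cos(th)].round(3).tolist())
for c in("top","side"):
    p,d=manip.grab_frame(c);p=p.astype(int);X=cloud(c,d)-H
    g=(d>0)&(p[...,1]-p[...,0]>25)&(np.linalg.norm(X,axis=-1)<.25)
    print(c,np.percentile(X[g][:,2],[95,98,99.5]).round(3),np.percentile(X[g]@OUT,[95,98,99.5]).round(3))
E
```

```text
model deg,zmax(inner),omax(outer) [[34.0, 0.137, 0.107], [36.0, 0.133, 0.112], [38.0, 0.13, 0.116], [40.0, 0.126, 0.12], [42.0, 0.123, 0.124], [44.0, 0.119, 0.128], [46.0, 0.115, 0.131]]
top [0.126 0.127 0.129] [0.116 0.117 0.118]
side [0.126 0.127 0.129] [0.116 0.118 0.119]
```

The edge points give about 39–40°, so hand in.

```bash
python3 -c "
from bench import manip
print(manip.sign_off())"
```

```text
the job is handed in; nothing more can be done
None
```

I pulled the door down to its stop, brought it back up slowly, and handed in with the gripper holding it at about 40° open (39–40° by camera, at about 30 N grip); the sign-off gave no verdict, and I did not re-measure the bystanders.

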